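# Seat a shoe sole in the sole-length gauge

### The job

Set the rubber outsole that lies askew on the sole-length gauge ready for its length to be read: push it along the board until its inner side lies along the fence rail and its heel is up against the fixed heel stop, and push the sliding jaw up until it touches the toe. Only push: the sole stays flat on the board and is never lifted, and the other things on the bench are left where they are.

Things in the scene. Friction and masses are not known exactly. Their poses are not given: they have to be found in the camera images.
- gauge: The sole-length gauge, screwed to the bench: a plywood board, top 12 mm above the bench. Origin on the bench; the board spans x -140 to +90, y -250 to +250 mm from it. The fence rail runs along its far (+x) side, the fixed heel stop stands across the +y end, the sliding jaw starts at the -y end; the -x side is open.
- fence (a point): Mid-length of the fence face (gauge x = 55, y = 0 mm), 11 mm above the board. The fence is the straight aluminium rail with the scale, 30 mm wide and 22 mm high above the board, along the whole +x side; its face looks to -x. Axes as the gauge's.
- heel_stop (a point): A point on the heel stop's face (gauge x = 22, y = 220 mm), 15 mm above the board. The stop is an upright steel angle, 34 mm high above the board, from gauge x = -80 to +55 mm; its face looks to -y. Axes as the gauge's.
- jaw (a joint): The sliding jaw's travel (m): 0 at the -y end of the rail, growing as it slides in the gauge's +y towards the heel stop, up to 0.30. It slides freely with about 1.5 N of friction and stays where it is left. The jaw's face is at gauge y = joint - 225 mm.
- jaw_face (a point): A point on the jaw's flat face, looking to +y: gauge x = 16 mm, 15 mm above the board. The jaw is an upright steel plate across the board, 10 mm thick behind (-y of) the face, top 30 mm above the board, from gauge x = -74 to +54 mm, with a foot 6 mm high to 27 mm behind the face; its saddle on the rail reaches 44 mm behind. Axes as the gauge's.
- sole: The outsole (right foot), dark rubber, 265 x 94 mm, 0.24 kg, tread down on the gauge's board; 22 mm high at the forepart, 30 mm at the heel. Origin on its underside, mid-length and mid-width. Heel at +y, toe -y, inner side +x. Outer side at x = -38 mm at mid-length, -47 at the ball (y = -43), -20 at the heel (y = 90). Seated: axes parallel to the gauge's, origin at gauge x = 8, y = 87.5 mm.
- sole_heel (a point): The rearmost point of the sole (x = 14, y = 132.5 mm in its frame), 12 mm above its underside.
- sole_toe (a point): The foremost point of the sole (x = 8, y = -132.5 mm in its frame), 12 mm above its underside.
- sole_in_heel (a point): The inner side's outermost point at the heel (x = 47, y = 90 mm in the sole's frame), one of the two that meet the fence.
- sole_in_ball (a point): The inner side's outermost point at the ball of the foot (x = 47, y = -58 mm in the sole's frame), the other one that meets the fence.
- left_sole: The left-foot mate of the outsole, lying on the bench to the right; not needed. Same sizes, mirrored.
- shoe_a: A finished leather shoe on its last, about 271 x 100 mm, 115 mm high, on the bench to the left; not needed.
- shoe_b: The other shoe of that pair, beside it; not needed.
- hammer: A shoemaker's hammer lying on the bench to the right, 240 mm long, 112 mm across the head, 28 mm high; not needed.
- pincers: Lasting pincers lying on the bench beyond the gauge's rail, 200 x 75 mm, 17 mm high; not needed.
- awl: An awl with a wooden handle, 137 mm long, 31 mm high, lying on the bench between the robot and the gauge; not needed.
- tack_tin: A shallow open tin of tacks, 96 mm wide, 16 mm high, beyond the gauge's rail; not needed.
- glue_pot: A glue can 88 mm wide and 88 mm high with a brush handle standing out of it to 155 mm, beyond the gauge's rail; not needed.

How it is judged:
By the outcome, as a careful person would: the job done as asked, in the order asked, and still so for the second after the job is handed in, with the robot touching nothing.
It also fails if it takes over 64 s, if anything falls off the work surface, if the arm or the gripper's body presses on something with over 40 N, if the wrist force passes 120 N, or if a joint passes its speed limit or range.

### The arm

A 6-joint arm with a two-finger parallel gripper is mounted at the origin on the work surface. World frame = base frame: x ahead of the robot, y to its left, z up, the work surface at z = 0. Lengths are in m, angles in rad, forces in N, time in s.
With the tool pointing down it reaches from about 0.375 to 0.9 m from the base axis. Payload 3.1 kg.
Tool frame: the origin (TCP) lies at the centre of the arm's flange, where the gripper is bolted on; the fingertips stand 173 mm ahead of it and the grasp point (between the pads) lies 155 mm ahead of it (tip_extent is the distance from the TCP to the fingertips, in m); z points along the fingers, y is the direction in which the jaws open and shut (so a half turn about z gives the same grasp; the last joint's range is limited). The gripper opens to 85 mm and grips with 20 to 120 N. Pads are 22 mm wide; open, the fingers measure 114 mm over their backs; the gripper's body (76 mm by 85 mm) begins 54 mm behind the grasp point. The pads swing forward as they close: fully open they stand 13 mm farther back than shut.
Start: joints at [1.127, 0.527, 1.433, -0, 1.181, -0.178], TCP at [0.164, 0.603, 0.405] pointing down, gripper open.
Joint ranges: [-3.08, 3.08], [-0.75, 2.2], [0.22, 2.44], [-1.43, 4.57], [0, 2.65], [-2.85, 2.85]. Speed limits (rad/s): [2.79, 2.79, 3.14, 3.14, 3.14, 3.14].

### API

Orientations are given as a unit quaternion [x, y, z, w].
In Python, from station import sense, snapshot, sign_off, tip_extent gives the robot as it stands. The module is installed in compiled form; this text tells all that it offers.
- The arm moves only by the tool servo_tool, never from a script. Its argument "rows" is a list of rows, each a list of 3 entries, a list of its own where there are three numbers: the shift along the tool's x, y, z in mm, then the turn about the tool's z in degrees, then the opening, from -1 (shut) to 1 (fully open), so that 0 is half open. A call has 1 to 8 rows; each row is the pose to reach, as a shift and turn from the pose measured when the call began, along the tool's axes at that moment; what a row does not reach only later rows make up. A row lasts 1/10 s, in which the tool goes at most 50 mm and 8.59 degrees, less where a joint would pass 70% of its speed; a pose out of reach is approached as far as the arm can. A call with a gripper value outside its range is refused whole. The fingers move at their own pace and stop on an object; "force" is the grip in N (left out, the last holds). Time passes only in rows, so rows that repeat a pose let the fingers close. It gives the time, the measured TCP pose, the force and the opening at its end, in the units of the state.
- sense(): the state, without advancing time (a new reading comes with each control period).
- snapshot(name): name is "side" or "top"; returns a dict with "image" (420x560x3 uint8, blue, green, red), "z_map" (420x560 float32, m along the optical axis (not along the pixel's ray), 0 where there is no reading), "vertical_fov" (degrees; the focal length in pixels is half the picture's height over the tangent of half this angle, whatever the lens; pixels are square), "cx", "cy" (the principal point, pixels), "cam_to_world" (4x4, takes a point from camera to world coordinates). Camera axes: x right, y down, z forward; pixel columns grow to the right and rows downward; lengths in m; the calibration is good to about 2 mm. A picture is of the moment at which its call begins.
- sign_off(): hands the job in, once; it reports no verdict.
The state is a dict: "t": time; "q": joint angles; "qd": joint speeds; "tau": joint torques, N m; "tcp_pos": TCP position; "tool_rot": TCP orientation; "force": force on the tool from outside, world axes, zero at the start; "ft_torque": the same for the moment, N m; "finger_gap": opening from 0.0 (shut) to 1.0 (fully open).
Only numpy, scipy, OpenCV 4.12 (cv2) and the standard library are available. Lean on these libraries where they do the work, as an engineer would, in place of code of your own. Each camera call takes 0.05 s, during which the arm holds its last target. There are 200 camera calls.

## Working session

There is one attempt and no reset: what is moved stays moved. The work goes in short steps, Python scripts to look and compute and a tool call to move; the robot and the scene stay as the last step left them, time stands still between calls to the robot, and variables do not carry over. Pictures are saved under pics/ and viewed, about 8 in all and at most 12, crops included, and the job is handed in when it is done.

Besides the shell and the picture viewer there is one more tool, called after "Emit:" by a JSON object that holds its "fn" and its "kwargs", one argument or row to a line. servo_tool: Moves the arm, as the interface text tells. Its arguments: {"type":"object","properties":{"rows":{"type":"array"},"force":{"type":"number"}},"required":["rows"]}

```bash
mkdir -p pics && ls
python3 - <<'E'
from station import *
import cv2,numpy as np
s=sense();print({k:np.round(v,3) for k,v in s.items()},tip_extent)
for n in("top","side"):
    d=snapshot(n);cv2.imwrite(f"pics/{n}0.png",d["image"]);np.savez(f"{n}0.npz",**d)
    print(n,d["vertical_fov"],d["cx"],d["cy"],np.round(d["cam_to_world"],3).tolist())
E
```

```text
pics
{'t': np.float64(0.0), 'q': array([ 1.127,  0.528,  1.434,  0.   ,  1.181, -0.178]), 'qd': array([-0.003, -0.001, -0.001,  0.001, -0.   ,  0.   ]), 'tau': array([ 0.0000e+00, -4.4235e+01, -1.7803e+01, -0.0000e+00,  8.0000e-03,
       -0.0000e+00]), 'tcp_pos': array([0.163, 0.603, 0.404]), 'tool_rot': array([ 0.132,  0.991, -0.001, -0.   ]), 'force': array([ 0.744,  1.165, -0.414]), 'ft_torque': array([-0.031, -0.049, -0.035]), 'finger_gap': np.float64(0.999)} 0.1734
top 53.574248383895764 287.0663397899159 201.40485980807017 [[0.017, -0.985, 0.174, 0.316], [-1.0, -0.02, -0.011, 0.044], [0.014, -0.174, -0.985, 1.489], [0.0, 0.0, 0.0, 1.0]]
side 55.967462132254944 282.0142318878996 209.0483788461398 [[0.886, -0.369, 0.281, 0.177], [-0.464, -0.694, 0.551, -0.67], [-0.009, -0.618, -0.786, 1.059], [0.0, 0.0, 0.0, 1.0]]
```

View pics/top0.png

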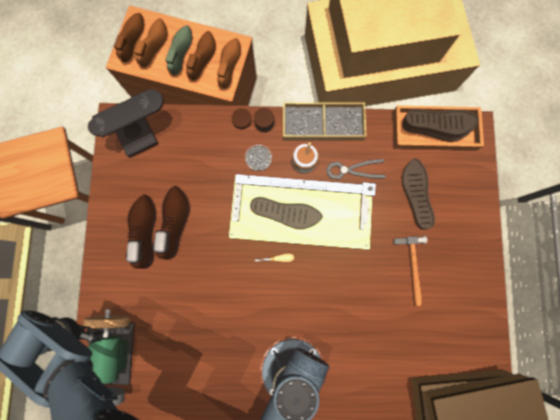

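View pics/side0.png

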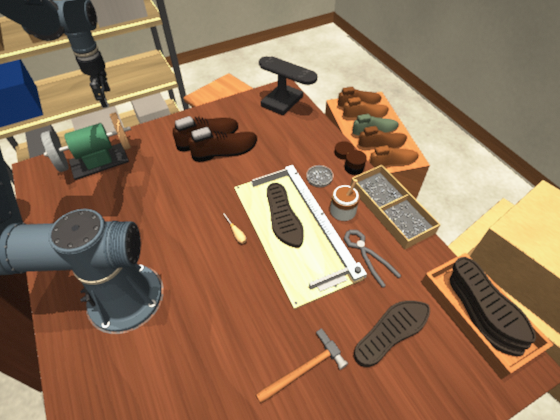

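```bash
cat > h.py <<'E'
import numpy as np,cv2
def cam(d):
    f=210/np.tan(np.radians(float(d["vertical_fov"]))/2); return f,float(d["cx"]),float(d["cy"]),d["cam_to_world"]
def ray(d,uv,z):
    f,cx,cy,T=cam(d);uv=np.atleast_2d(uv).astype(float)
    v=np.c_[(uv[:,0]-cx)/f,(uv[:,1]-cy)/f,np.ones(len(uv))]@T[:3,:3].T
    return T[:3,3]+v*((z-T[2,3])/v[:,2])[:,None]
def cloud(d):
    f,cx,cy,T=cam(d);v,u=np.mgrid[:420,:560];Z=d["z_map"]
    return np.stack([(u-cx)/f*Z,(v-cy)/f*Z,Z],-1)@T[:3,:3].T+T[:3,3]
E
python3 - <<'E'
from h import *
for n in("top","side"):
    d=dict(np.load(f"{n}0.npz"));P=cloud(d);im=d["image"];hsv=cv2.cvtColor(im,cv2.COLOR_BGR2HSV)
    m=((hsv[...,0]>18)&(hsv[...,0]<36)&(hsv[...,1]>50)&(hsv[...,2]>150)).astype(np.uint8)
    u0,v0,u1,v1=(225,170,380,250) if n=="top" else (230,160,370,305)
    k=np.zeros_like(m);k[v0:v1,u0:u1]=1;m&=k
    c=max(cv2.findContours(m,0,2)[0],key=cv2.contourArea)
    print(n,"board rect px",cv2.boxPoints(cv2.minAreaRect(c)).round(1).tolist(), "z med",np.median(P[m>0][:,2]).round(4))
    w=ray(d,c[:,0],.012);r=cv2.minAreaRect((w[:,:2]*1000).astype(np.float32));print(r,cv2.boxPoints(r).round(0).tolist())
    # sole: dark pixels inside board hull
    hull=np.zeros_like(m);cv2.fillConvexPoly(hull,cv2.convexHull(c),1)
    s=((hsv[...,2]<120)&(hull>0)).astype(np.uint8)
    s=cv2.morphologyEx(s,cv2.MORPH_CLOSE,np.ones((5,5)))
    c=max(cv2.findContours(s,0,2)[0],key=cv2.contourArea);a=cv2.drawContours(np.zeros_like(s),[c],-1,1,-1)
    z=P[a>0][:,2];print("sole z pct",np.percentile(z,[5,25,50,75,95]).round(4))
    w=ray(d,c[:,0],.03);r=cv2.minAreaRect((w[:,:2]*1000).astype(np.float32));print("sole",r)
    np.save(n+"_sole.npy",c[:,0])
    o=cv2.drawContours(im.copy(),[c],-1,(0,0,255),1)
    cv2.imwrite(f"pics/{n}_c.png",cv2.resize(o[v0-15:v1+15,u0-15:u1+15],None,fx=4 if n=="top" else 3.2,fy=4 if n=="top" else 3.2,interpolation=2))
    # bench check and fence top
    b=P[v0-5:v1+5,u0-5:u1+5].reshape(-1,3);print("heights hist",np.histogram(b[:,2],np.arange(-.01,.06,.005)))
E
```

```text
top board rect px [[228.3000030517578, 237.8000030517578], [233.0, 182.8000030517578], [373.70001220703125, 194.8000030517578], [369.0, 249.6999969482422]] z med 0.0114
((525.7901611328125, -22.53704833984375), (502.81292724609375, 199.67027282714844), 86.22400665283203) [[410.0, -267.0], [609.0, -280.0], [642.0, 222.0], [443.0, 235.0]]
sole z pct [0.0256 0.0298 0.0329 0.0357 0.0394]
sole ((540.2698974609375, 55.52775955200195), (189.86964416503906, 50.06306076049805), 73.45587158203125)
heights hist (array([ 494, 2637, 2247, 2116, 3168,  952,  247,  685, 1172,  628,  257,
         72,   21]), array([-0.01 , -0.005,  0.   ,  0.005,  0.01 ,  0.015,  0.02 ,  0.025,
        0.03 ,  0.035,  0.04 ,  0.045,  0.05 ,  0.055]))
side board rect px [[233.0, 187.0], [300.20001220703125, 153.39999389648438], [362.79998779296875, 278.6000061035156], [295.6000061035156, 312.20001220703125]] z med 0.011
((542.3016967773438, -22.89361572265625), (502.2249755859375, 226.33477783203125), 86.67960357666016) [[415.0, -267.0], [641.0, -280.0], [670.0, 221.0], [444.0, 234.0]]
sole z pct [0.0226 0.0272 0.0301 0.0334 0.038 ]
sole ((531.1367797851562, 51.587013244628906), (307.4037780761719, 105.35943603515625), 79.24840545654297)
heights hist (array([ 510, 7508, 2948, 2731, 3955,  631,  406,  941, 1510,  580,  377,
        138,  156]), array([-0.01 , -0.005,  0.   ,  0.005,  0.01 ,  0.015,  0.02 ,  0.025,
        0.03 ,  0.035,  0.04 ,  0.045,  0.05 ,  0.055]))
```

View pics/top_c.png

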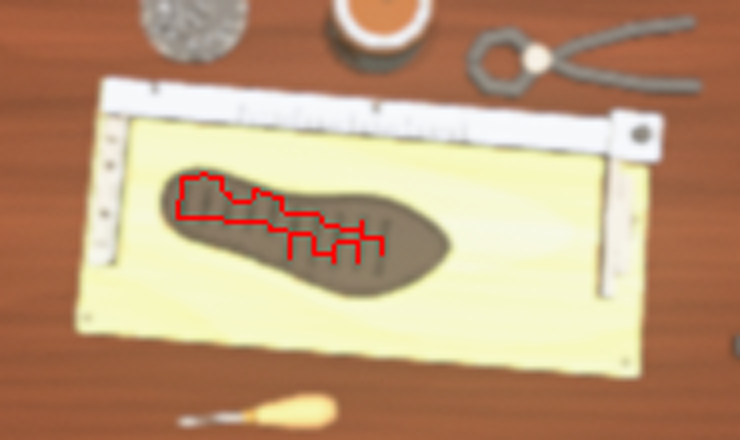

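View pics/side_c.png

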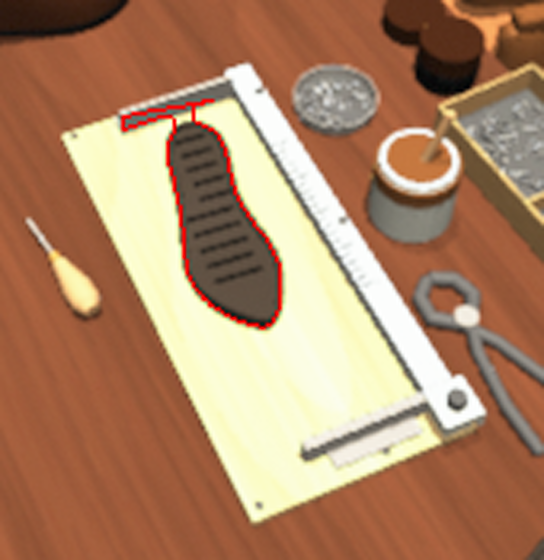

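```bash
cat >> h.py <<'E'
TH=np.radians(-3.55);O=np.array([.568,-.025])
GX=np.array([np.cos(TH),np.sin(TH)]);GY=np.array([-GX[1],GX[0]])
def g2w(p): p=np.atleast_2d(p)/1000; return O+p[:,:1]*GX+p[:,1:2]*GY
def w2g(w): w=np.atleast_2d(w)[:,:2]-O; return np.c_[w@GX,w@GY]*1000
def sole(d,clip=(-100,54,-190,218)):
    """sole pose in gauge frame (mm, deg) from dark pixels over the board"""
    v,u=np.mgrid[:420,:560];uv=np.c_[u.ravel(),v.ravel()]
    g=w2g(ray(d,uv,.036)).reshape(420,560,2);hsv=cv2.cvtColor(d["image"],cv2.COLOR_BGR2HSV)
    m=((d["image"][...,2]<185)&(g[...,0]>clip[0])&(g[...,0]<clip[1])&(g[...,1]>clip[2])&(g[...,1]<clip[3])).astype(np.uint8)
    m=cv2.morphologyEx(m,cv2.MORPH_OPEN,np.ones((5,5)))
    c=max(cv2.findContours(m,0,1)[0],key=cv2.contourArea)[:,0]
    G=w2g(ray(d,c,.036)).astype(np.float32)
    h=cv2.convexHull(G)[:,0];e=np.roll(h,-1,0)-h;L=np.hypot(*e.T)
    ok=(np.abs(e[:,0])<.7*np.abs(e[:,1]))&((h[:,0]+e[:,0]/2)>G[:,0].mean())
    i=np.argmax(L*ok);t=e[i]*np.sign(e[i,1])/L[i]     # inner tangent, towards heel
    n=np.array([t[1],-t[0]]);a=G@t;b=G@n
    ang=np.degrees(np.arctan2(-t[0],t[1]))
    cen=t*(a.max()+a.min())/2+n*(b.max()+b.min())/2
    return dict(ang=ang,cen=cen,length=np.ptp(a),width=np.ptp(b),edge=(h[i],h[i]+e[i],L[i]),heel=G[a.argmax()],toe=G[a.argmin()],contour=G,px=c)
E
python3 - <<'E'
from h import *
np.set_printoptions(precision=1,suppress=True)
for n in("top","side"):
    d=dict(np.load(f"{n}0.npz"));s=sole(d);s.pop("contour");s.pop("px");print(n,s)
E
```

```text
top {'ang': np.float32(-4.660481), 'cen': array([-41.6,  57.5], dtype=float32), 'length': np.float32(256.14014), 'width': np.float32(91.350655), 'edge': (array([0.2, 7.3], dtype=float32), array([ 11. , 139.9], dtype=float32), np.float32(133.03653)), 'heel': array([-14.3, 183.8], dtype=float32), 'toe': array([-47.3, -70.5], dtype=float32)}
side {'ang': np.float32(-4.2613835), 'cen': array([-41.,  54.], dtype=float32), 'length': np.float32(274.87384), 'width': np.float32(94.34459), 'edge': (array([ 1.8, -6.7], dtype=float32), array([ 12.1, 132.2], dtype=float32), np.float32(139.27711)), 'heel': array([-15.1, 189.8], dtype=float32), 'toe': array([-39., -84.], dtype=float32)}
```

```bash
cat >> h.py <<'E'
from scipy.spatial.transform import Rotation as Rn
def to(s,gx,gy,z):
    R=Rn.from_quat(s["tool_rot"]).as_matrix();w=np.r_[g2w([gx,gy])[0],z]
    ty=R[:2,1];a=np.degrees(np.arctan2(ty[1],ty[0])-np.arctan2(GY[1],GY[0]))
    sh=R.T@(w-s["tcp_pos"])*1000
    print("shift",sh.round(1),"turn",((a+90)%180-90).round(2))
def where(s): print("t",s["t"].round(2),"gauge",w2g(s["tcp_pos"]).round(1),"z",s["tcp_pos"][2].round(4),"F gauge",np.r_[s["force"][:2]@GX,s["force"][:2]@GY,s["force"][2]].round(1),"gap",s["finger_gap"].round(2), "tilt",Rn.from_quat(s["tool_rot"]).as_matrix()[:,2].round(3))
E
python3 - <<'E'
from h import *; from station import sense
to(sense(),-115,55,.40)
E
```

```text
shift [-431.1 -469.4    4.6] turn -11.62
```

Emit:
{"fn": "servo_tool", "kwargs": {
  "rows": [
    [[-431,-469,5],-11.6,-1],
    [[-431,-469,5],-11.6,-1],
    [[-431,-469,5],-11.6,-1],
    [[-431,-469,5],-11.6,-1],
    [[-431,-469,5],-11.6,-1],
    [[-431,-469,5],-11.6,-1],
    [[-431,-469,5],-11.6,-1],
    [[-431,-469,5],-11.6,-1]
  ],
  "force": 40
}}

```text
t: 0.9
tcp_pos: [0.3479, 0.2462, 0.4014]
tool_rot: [0.031, 1.0, -0.001, -0.0]
force: [1.3, -0.3, -0.3]
finger_gap: 0.0
```

Run:
```python
from h import *; from station import sense
s=sense();where(s);to(s,-115,55,.25)
```

```text
Traceback (most recent call last):
  File "h.py", line 36, in where
    def where(s): print("t",s["t"].round(2),"gauge",w2g(s["tcp_pos"]).round(1),"z",s["tcp_pos"][2].round(4),"F gauge",np.r_[s["force"][:2]@GX,s["force"][:2]@GY,s["force"][2]].round(1),"gap",s["finger_gap"].round(2), "tilt",Rn.from_quat(s["tool_rot"]).as_matrix()[:,2].round(3))
                            ^^^^^^^^^^^^
AttributeError: 'float' object has no attribute 'round'
```

```bash
sed -i 's/s\["t"\].round(2)/round(float(s["t"]),2)/; s/s\["finger_gap"\].round(2)/round(float(s["finger_gap"]),2)/' h.py
python3 - <<'E'
from h import *; from station import sense
s=sense();where(s);to(s,-115,55,.25)
E
```

```text
t 0.9 gauge [[-236.5  257.1]] z 0.4014 F gauge [ 1.3 -0.2 -0.3] gap 0.0 tilt [-0.001 -0.002 -1.   ]
shift [-121.6 -201.8  151.7] turn 0.0
```

Emit:
{"fn": "servo_tool", "kwargs": {
  "rows": [
    [[-122,-202,150],0,-1],
    [[-122,-202,150],0,-1],
    [[-122,-202,150],0,-1],
    [[-122,-202,150],0,-1],
    [[-122,-202,150],0,-1],
    [[-122,-202,150],0,-1],
    [[-122,-202,150],0,-1],
    [[-122,-202,150],0,-1]
  ]
}}

```text
t: 1.7
tcp_pos: [0.4568, 0.0365, 0.2512]
tool_rot: [0.032, 0.999, -0.001, -0.002]
force: [-0.5, 0.7, 0.2]
finger_gap: -0.0
```

Run:
```python
from h import *; from station import sense,snapshot
s=sense();where(s);to(s,-115,55,.195)
d=snapshot("side");P=cloud(d);g=w2g(P.reshape(-1,3)).reshape(420,560,2)
p=s["tcp_pos"];m=(np.hypot(P[...,0]-p[0],P[...,1]-p[1])<.03)&(P[...,2]>.03)&(P[...,2]<.2)
q=P[m];print("fist pts",m.sum(),"z pct",np.percentile(q[:,2],[0,1,5,50]).round(4),"expect tip z",p[2]-.1734)
cv2.imwrite("pics/side1.png",cv2.resize(d["image"][130:330,180:400],None,fx=2.8,fy=2.8))
```

```text
t 1.7 gauge [[-114.8   54.5]] z 0.2512 F gauge [-0.5  0.6  0.2] gap -0.0 tilt [-0.003 -0.001 -1.   ]
shift [-0.   0.6 56.2] turn -0.1
fist pts 109 z pct [0.0807 0.0835 0.0867 0.1436] expect tip z 0.07777726088656778
```

View pics/side1.png

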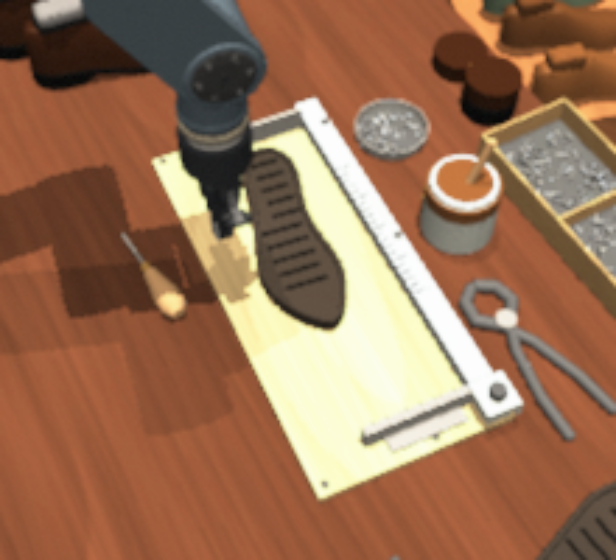

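Emit:
{"fn": "servo_tool", "kwargs": {
  "rows": [
    [[0,0,40],0,-1],
    [[0,0,57],0,-1],
    [[0,0,57],0,-1],
    [[-10,0,57],0,-1],
    [[-20,0,57],0,-1],
    [[-30,0,57],0,-1],
    [[-40,0,57],0,-1],
    [[-45,0,57],0,-1]
  ]
}}

```text
t: 2.55
tcp_pos: [0.5023, 0.0342, 0.1952]
tool_rot: [0.031, 1.0, -0.001, -0.0]
force: [-3.3, 0.7, 1.2]
finger_gap: 0.001
```

```bash
cat > look.py <<'E'
from h import *; from station import sense,snapshot
np.set_printoptions(precision=1,suppress=True)
s=sense();where(s)
for n in("side","top"):
    d=snapshot(n);r=sole(d);print(n,"ang",r["ang"].round(1),"cen",r["cen"],"L,W",r["length"].round(),r["width"].round(),"edge",*r["edge"],"heel",r["heel"],"toe",r["toe"])
    d["c"]=r["px"];np.savez(n+"1.npz",**d)
E
python3 look.py
```

```text
t 2.55 gauge [[-69.2  55.1]] z 0.1952 F gauge [-3.3  0.4  1.2] gap 0.0 tilt [-0. -0. -1.]
side ang -5.3 cen [-27.5  69.1] L,W 303.0 112.0 edge [ 20.4 -19.5] [ 35.2 141.6] 161.7317 heel [ 15.9 217.4] toe [-21.8 -83.8]
top ang -4.7 cen [-41.3  75.3] L,W 292.0 138.0 edge [ 20.2 -16.2] [ 32.9 138.3] 154.99362 heel [  8.2 218. ] toe [-25.7 -72.7]
```

Emit:
{"fn": "servo_tool", "kwargs": {
  "rows": [
    [[-6,0,1],0,-1],
    [[-12,0,1],0,-1],
    [[-16,0,1],0,-1],
    [[-19,0,1],0,-1],
    [[-22,0,1],0,-1]
  ]
}}

```text
t: 3.15
tcp_pos: [0.5242, 0.0327, 0.1937]
tool_rot: [0.031, 1.0, -0.001, -0.001]
force: [-3.2, -0.4, 0.2]
finger_gap: 0.002
```

```bash
python3 look.py
```

```text
t 3.15 gauge [[-47.2  54.9]] z 0.1937 F gauge [-3.2 -0.6  0.2] gap 0.0 tilt [-0. -0. -1.]
side ang -3.9 cen [-6.2 67.5] L,W 305.0 114.0 edge [45.8 -4.7] [ 53.6 108.4] 113.375305 heel [ 39.1 217.4] toe [  1.1 -86.1]
top ang -6.8 cen [-29.5  76.8] L,W 289.0 171.0 edge [ 45.5 -14.4] [52.  39.8] 54.53872 heel [  8.2 218. ] toe [ -7.8 -71.5]
```

Emit:
{"fn": "servo_tool", "kwargs": {
  "rows": [
    [[-3,0,0],0,-1],
    [[-5,0,0],0,-1],
    [[-7,0,0],0,-1]
  ]
}}

```text
t: 3.55
tcp_pos: [0.5316, 0.0322, 0.1937]
tool_rot: [0.031, 1.0, -0.001, 0.0]
force: [-2.5, -0.7, 0.5]
finger_gap: -0.004
```

Emit:
{"fn": "servo_tool", "kwargs": {
  "rows": [
    [[-1,0,0],0,-1],
    [[-2,0,0],0,-1]
  ]
}}

```text
t: 3.75
tcp_pos: [0.5328, 0.0321, 0.1937]
tool_rot: [0.031, 1.0, -0.001, -0.002]
force: [-6.4, -1.3, 3.1]
finger_gap: -0.002
```

Emit:
{"fn": "servo_tool", "kwargs": {
  "rows": [
    [[-1,0,0],0,-1],
    [[-1,0,0],0,-1]
  ]
}}

```text
t: 3.95
tcp_pos: [0.5331, 0.0321, 0.1936]
tool_rot: [0.031, 1.0, -0.001, -0.003]
force: [-5.7, -0.7, 3.6]
finger_gap: 0.003
```

```bash
python3 look.py
python3 - <<'E'
from h import *
d=np.load("side1.npz");cv2.imwrite("pics/side2.png",cv2.resize(d["image"][150:310,210:390],None,fx=3.5,fy=3.5,interpolation=2))
E
```

```text
t 3.95 gauge [[-38.4  54.9]] z 0.1936 F gauge [-5.6 -1.1  3.6] gap 0.0 tilt [-0. -0. -1.]
side ang -0.1 cen [-0.2 65.4] L,W 304.0 108.0 edge [ 53.8 -17.2] [53.9 93.6] 110.812805 heel [ 39.1 217.4] toe [ 11.2 -86.6]
top ang -0.0 cen [-23.   73.7] L,W 289.0 154.0 edge [ 54.  -28.1] [ 54.  104.4] 132.4671 heel [  8.2 218. ] toe [  6.6 -70.6]
```

View pics/side2.png

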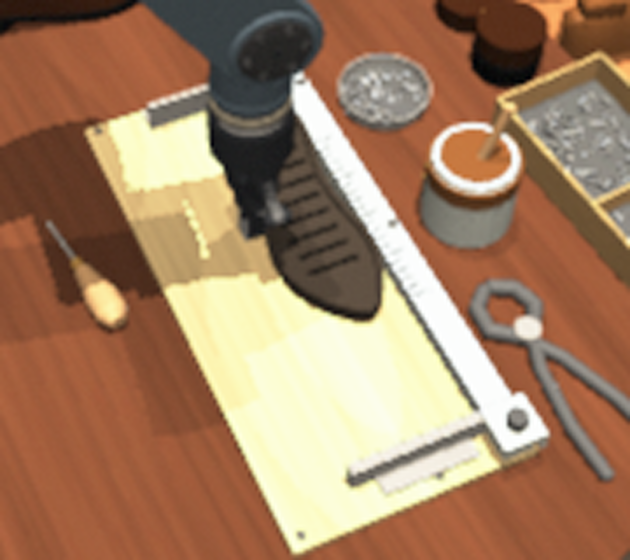

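Emit:
{"fn": "servo_tool", "kwargs": {
  "rows": [
    [[15,0,0],0,-1],
    [[15,0,-50],0,-1],
    [[15,0,-52],0,-1],
    [[-20,-50,-52],0,-1],
    [[-56,-90,-52],0,-1],
    [[-56,-135,-52],0,-1],
    [[-56,-173,-52],0,-1],
    [[-56,-173,-52],0,-1]
  ]
}}

```text
t: 4.85
tcp_pos: [0.5808, -0.1504, 0.2465]
tool_rot: [0.034, 0.999, -0.003, 0.002]
force: [0.6, -0.1, -0.4]
finger_gap: -0.002
```

```bash
python3 look.py;python3 -c "
from h import *;from station import sense
to(sense(),18,-118,.194)"
```

```text
t 4.85 gauge [[  20.5 -124.3]] z 0.2465 F gauge [ 0.6 -0.1 -0.4] gap -0.0 tilt [ 0. -0. -1.]
side ang -0.1 cen [ 6.3 38. ] L,W 303.0 95.0 edge [ 53.8 -17.2] [53.9 93.6] 110.812805 heel [ 30.5 189.7] toe [  35.3 -113.7]
top ang -0.0 cen [-23.   -4.4] L,W 371.0 154.0 edge [ 54.  -28.1] [ 54.  104.4] 132.4671 heel [ 33.  181.1] toe [ -30.4 -189.9]
shift [ 0.6  1.6 51.9] turn -0.16
```

Emit:
{"fn": "servo_tool", "kwargs": {
  "rows": [
    [[1,0,40],0,-1],
    [[1,0,52],0,-1],
    [[1,0,52],0,-1],
    [[1,10,52],0,-1],
    [[1,20,52],0,-1],
    [[1,30,52],0,-1],
    [[1,38,52],0,-1],
    [[1,44,52],0,-1]
  ]
}}

```text
t: 5.75
tcp_pos: [0.5815, -0.1008, 0.1947]
tool_rot: [0.032, 0.999, -0.002, 0.0]
force: [0.4, -2.6, 1.7]
finger_gap: 0.002
```

Emit:
{"fn": "servo_tool", "kwargs": {
  "rows": [
    [[0,5,0],0,-1],
    [[0,8,0],0,-1],
    [[0,11,0],0,-1]
  ]
}}

```text
t: 6.05
tcp_pos: [0.5823, -0.0898, 0.1948]
tool_rot: [0.032, 0.999, -0.002, 0.0]
force: [-0.9, -1.6, 1.0]
finger_gap: -0.001
```

```bash
python3 look.py
```

```text
t 6.05 gauge [[ 18.3 -63.8]] z 0.1948 F gauge [-0.8 -1.6  1. ] gap -0.0 tilt [ 0. -0. -1.]
side ang -0.1 cen [ 6.  64.9] L,W 305.0 96.0 edge [ 53.8 -17.2] [53.9 93.6] 110.812805 heel [ 39.1 217.4] toe [ 31.5 -87.7]
top ang -0.0 cen [-23.  14.] L,W 408.0 154.0 edge [ 54.  -28.1] [ 54.  104.4] 132.4671 heel [-27.9 217.9] toe [ -30.4 -189.9]
```

Emit:
{"fn": "servo_tool", "kwargs": {
  "rows": [
    [[0,1.5,0],0,-1],
    [[0,3,0],0,-1]
  ]
}}

```text
t: 6.35
tcp_pos: [0.5825, -0.0869, 0.1946]
tool_rot: [0.032, 0.999, -0.002, 0.0]
force: [0.6, -2.1, 1.1]
finger_gap: -0.0
```

Emit:
{"fn": "servo_tool", "kwargs": {
  "rows": [
    [[0,1,0],0,-1],
    [[0,2,0],0,-1]
  ]
}}

```text
t: 6.55
tcp_pos: [0.5826, -0.085, 0.1946]
tool_rot: [0.032, 0.999, -0.002, 0.0]
force: [0.9, -1.8, 1.8]
finger_gap: 0.0
```

Emit:
{"fn": "servo_tool", "kwargs": {
  "rows": [
    [[0,1,0],0,-1],
    [[0,2,0],0,-1]
  ]
}}

```text
t: 6.75
tcp_pos: [0.5828, -0.083, 0.1946]
tool_rot: [0.032, 0.999, -0.002, 0.0]
force: [-0.2, -2.5, 1.1]
finger_gap: 0.0
```

Emit:
{"fn": "servo_tool", "kwargs": {
  "rows": [
    [[0,1,0],0,-1],
    [[0,1.5,0],0,-1]
  ]
}}

```text
t: 6.95
tcp_pos: [0.5829, -0.0818, 0.1947]
tool_rot: [0.032, 0.999, -0.002, 0.0]
force: [-0.8, -5.1, 1.8]
finger_gap: -0.004
```

```bash
python3 look.py;  python3 - <<'E'
from h import *
d=np.load("side1.npz");cv2.imwrite("pics/side3.png",cv2.resize(d["image"][150:310,210:390],None,fx=3.5,fy=3.5,interpolation=2))
E
```

```text
t 6.95 gauge [[ 18.4 -55.8]] z 0.1947 F gauge [-0.4 -5.2  1.8] gap -0.0 tilt [ 0. -0. -1.]
side ang -0.1 cen [ 6.2 68.8] L,W 297.0 95.0 edge [ 53.8 -17.2] [53.9 93.6] 110.812805 heel [ 39.1 217.4] toe [ 32.2 -79.8]
top ang -0.0 cen [-23.  14.] L,W 408.0 154.0 edge [ 54.  -28.1] [ 54.  104.4] 132.4671 heel [  8.2 218. ] toe [ -30.4 -189.9]
```

View pics/side3.png

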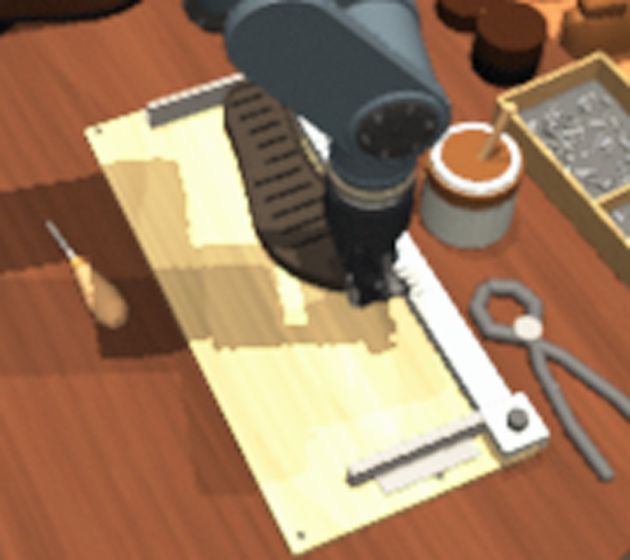

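Emit:
{"fn": "servo_tool", "kwargs": {
  "rows": [
    [[0,-10,0],0,-1],
    [[0,-12,-45],0,-1],
    [[5,-10,-52],0,-1],
    [[40,10,-52],0,-1],
    [[80,40,-52],0,-1],
    [[80,90,-52],0,-1],
    [[80,140,-52],0,-1],
    [[80,144,-52],0,-1]
  ]
}}

```text
t: 7.85
tcp_pos: [0.5109, 0.0718, 0.246]
tool_rot: [0.029, 1.0, -0.001, -0.0]
force: [0.3, -0.8, -0.6]
finger_gap: -0.0
```

Emit:
{"fn": "servo_tool", "kwargs": {
  "rows": [
    [[0,0,0],0,-1]
  ]
}}

```text
t: 7.95
tcp_pos: [0.5105, 0.0732, 0.2459]
tool_rot: [0.028, 1.0, -0.001, -0.001]
force: [1.2, -0.8, -0.2]
finger_gap: 0.002
```

```bash
python3 look.py;python3 -c "
from h import *;from station import sense
to(sense(),-62,88,.194)"
```

```text
t 7.95 gauge [[-63.5  94.5]] z 0.2459 F gauge [ 1.3 -0.7 -0.2] gap 0.0 tilt [-0. -0. -1.]
side ang -0.1 cen [-4.8 83.1] L,W 269.0 118.0 edge [53.9 18.6] [53.9 93.6] 75.05326 heel [ 39.1 217.4] toe [ 15.2 -51.3]
top ang -0.0 cen [-23.1  89.4] L,W 256.0 154.0 edge [53.8 18.4] [ 53.8 150.9] 132.46489 heel [ 37.3 217.3] toe [  7.5 -38.5]
shift [-1.5 -5.  51.8] turn 0.21
```

Emit:
{"fn": "servo_tool", "kwargs": {
  "rows": [
    [[0,-3,40],0.2,-1],
    [[0,-3,52],0.2,-1],
    [[0,-3,52],0.2,-1],
    [[-8,-3,52],0.2,-1],
    [[-14,-3,52],0.2,-1],
    [[-19,-3,52],0.2,-1],
    [[-22,-3,52],0.2,-1]
  ]
}}

```text
t: 8.75
tcp_pos: [0.5333, 0.0673, 0.1947]
tool_rot: [0.031, 1.0, -0.001, 0.0]
force: [-1.5, 0.1, 1.1]
finger_gap: -0.0
```

Emit:
{"fn": "servo_tool", "kwargs": {
  "rows": [
    [[-1,0,0],0,-1],
    [[-2,0,0],0,-1]
  ]
}}

```text
t: 8.95
tcp_pos: [0.5345, 0.0674, 0.1948]
tool_rot: [0.031, 1.0, -0.001, -0.001]
force: [-3.1, -0.1, 2.2]
finger_gap: 0.003
```

```bash
python3 -c "
from h import *;from station import sense
where(sense())"
```

```text
t 8.95 gauge [[-39.2  90.2]] z 0.1948 F gauge [-3.1 -0.3  2.2] gap 0.0 tilt [-0.002 -0.002 -1.   ]
```

Emit:
{"fn": "servo_tool", "kwargs": {
  "rows": [
    [[-1,0,0],0,-1],
    [[-1.5,0,0],0,-1]
  ]
}}

```text
t: 9.15
tcp_pos: [0.535, 0.0674, 0.1947]
tool_rot: [0.031, 1.0, -0.001, -0.003]
force: [-4.8, -0.6, 2.8]
finger_gap: 0.0
```

Emit:
{"fn": "servo_tool", "kwargs": {
  "rows": [
    [[-1,0,0],0,-1],
    [[-1.5,0,0],0,-1]
  ]
}}

```text
t: 9.35
tcp_pos: [0.5356, 0.0675, 0.1946]
tool_rot: [0.031, 1.0, -0.001, -0.004]
force: [-6.9, -0.4, 4.2]
finger_gap: 0.001
```

```bash
python3 -c "
from h import *;from station import sense
where(sense())"
```

```text
t 9.35 gauge [[-38.1  90.3]] z 0.1946 F gauge [-6.9 -0.8  4.2] gap 0.0 tilt [-0.008 -0.002 -1.   ]
```

Emit:
{"fn": "servo_tool", "kwargs": {
  "rows": [
    [[10,0,0],0,-1],
    [[15,0,-40],0,-1],
    [[15,0,-60],0,-1],
    [[10,-50,-60],0,-1],
    [[0,-100,-60],0,-1],
    [[-20,-150,-60],0,-1],
    [[-40,-195,-60],0,-1],
    [[-50,-235,-60],0,-1]
  ]
}}

```text
t: 10.15
tcp_pos: [0.5733, -0.1728, 0.2553]
tool_rot: [0.031, 1.0, -0.002, -0.001]
force: [0.7, 0.8, -0.5]
finger_gap: -0.002
```

```bash
python3 -c "
from h import *;from station import sense
where(sense());to(sense(),22,-268,.255)"
```

```text
t 10.15 gauge [[  14.4 -147.2]] z 0.2553 F gauge [ 0.6  0.9 -0.5] gap -0.0 tilt [-0.003 -0.005 -1.   ]
shift [  -7.5 -120.8    0.9] turn 0.03
```

Emit:
{"fn": "servo_tool", "kwargs": {
  "rows": [
    [[-7,-45,0],0,-1],
    [[-7,-90,0],0,-1],
    [[-7,-122,0],0,-1],
    [[-7,-122,0],0,-1],
    [[-7,-122,0],0,-1]
  ]
}}

```text
t: 10.65
tcp_pos: [0.5727, -0.2959, 0.2557]
tool_rot: [0.032, 0.999, -0.003, -0.0]
force: [-0.3, 0.2, 0.1]
finger_gap: -0.003
```

```bash
python3 look.py;  python3 - <<'E'
from h import *;from station import sense
to(sense(),22,-268,.203)
d=np.load("side1.npz");cv2.imwrite("pics/side4.png",cv2.resize(d["image"][150:310,210:390],None,fx=3.5,fy=3.5,interpolation=2))
E
```

```text
t 10.65 gauge [[  21.4 -270.1]] z 0.2557 F gauge [-0.3  0.2  0.1] gap -0.0 tilt [-0. -0. -1.]
side ang -0.1 cen [ 6.4 83.1] L,W 269.0 95.0 edge [53.9 18.6] [53.9 93.6] 75.05326 heel [ 39.1 217.4] toe [ 15.2 -51.3]
top ang 0.0 cen [-23.1  13.7] L,W 407.0 154.0 edge [  53.9 -160.6] [ 53.8 150.9] 311.4571 heel [ 37.3 217.3] toe [ -30.4 -189.9]
shift [-0.8  0.3 52.6] turn 0.07
```

View pics/side4.png

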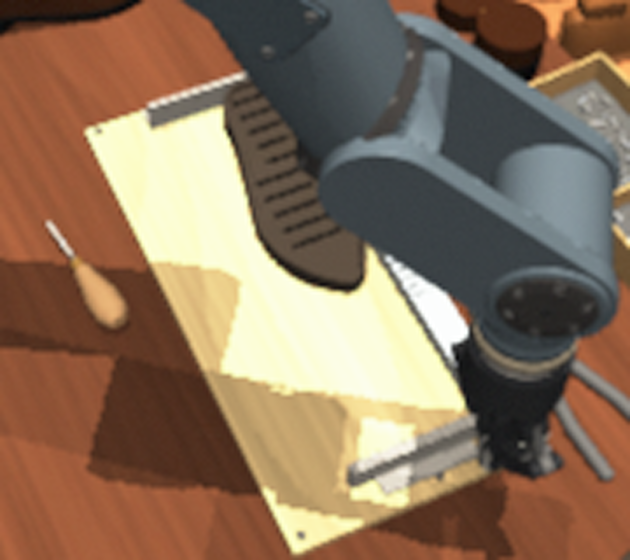

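Emit:
{"fn": "servo_tool", "kwargs": {
  "rows": [
    [[9,0,35],0,-1],
    [[9,0,52],0,-1],
    [[9,0,52],0,-1],
    [[9,10,52],0,-1],
    [[9,18,52],0,-1],
    [[9,26,52],0,-1],
    [[9,34,52],0,-1],
    [[9,42,52],0,-1]
  ]
}}

```text
t: 11.55
tcp_pos: [0.5666, -0.2511, 0.2043]
tool_rot: [0.03, 1.0, -0.003, -0.001]
force: [-1.2, -3.0, 1.7]
finger_gap: -0.001
```

Run:
```python
from h import *;from station import sense
where(sense());to(sense(),12,-100,.203)
```

```text
t 11.55 gauge [[  12.6 -225.7]] z 0.2043 F gauge [-1.  -3.1  1.7] gap -0.0 tilt [-0.001 -0.006 -1.   ]
shift [  0.3 125.7   0.6] turn 0.12
```

Emit:
{"fn": "servo_tool", "kwargs": {
  "rows": [
    [[0,10,0.5],0,-1],
    [[0,24,0.5],0,-1],
    [[0,40,0.5],0,-1],
    [[0,56,0.5],0,-1],
    [[0,72,0.5],0,-1],
    [[0,86,0.5],0,-1],
    [[0,98,0.5],0,-1],
    [[0,105,0.5],0,-1]
  ]
}}

```text
t: 12.35
tcp_pos: [0.5729, -0.1446, 0.2029]
tool_rot: [0.029, 1.0, -0.003, -0.001]
force: [0.4, -0.7, 1.4]
finger_gap: 0.002
```

Emit:
{"fn": "servo_tool", "kwargs": {
  "rows": [
    [[0,8,0],0,-1],
    [[0,15,0],0,-1],
    [[0,22,0],0,-1],
    [[0,28,0],0,-1],
    [[0,33,0],0,-1],
    [[0,38,0],0,-1]
  ]
}}

```text
t: 12.95
tcp_pos: [0.5752, -0.1064, 0.2026]
tool_rot: [0.03, 1.0, -0.003, -0.001]
force: [1.0, -1.8, -0.4]
finger_gap: 0.0
```

Run:
```python
from h import *;from station import sense,snapshot
where(sense())
d=snapshot("side")
cv2.imwrite("pics/side5.png",cv2.resize(d["image"][150:310,210:390],None,fx=3.5,fy=3.5,interpolation=2))
```

```text
t 12.95 gauge [[ 12.2 -80.8]] z 0.2026 F gauge [ 1.1 -1.7 -0.4] gap 0.0 tilt [-0.002 -0.005 -1.   ]
```

View pics/side5.png

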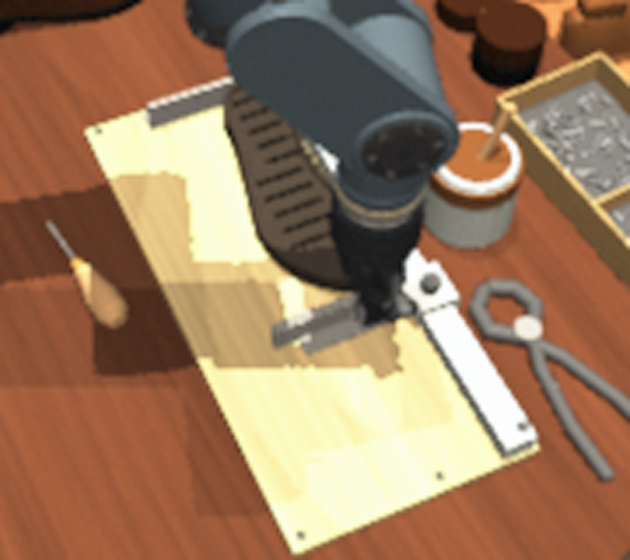

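Emit:
{"fn": "servo_tool", "kwargs": {
  "rows": [
    [[0,4,0],0,-1],
    [[0,8,0],0,-1],
    [[0,10.5,0],0,-1]
  ]
}}

```text
t: 13.3
tcp_pos: [0.5757, -0.0949, 0.2026]
tool_rot: [0.029, 1.0, -0.002, -0.001]
force: [1.7, -1.8, -0.0]
finger_gap: 0.002
```

Emit:
{"fn": "servo_tool", "kwargs": {
  "rows": [
    [[0,1,0],0,-1],
    [[0,2,0],0,-1]
  ]
}}

```text
t: 13.5
tcp_pos: [0.5758, -0.0928, 0.2026]
tool_rot: [0.029, 1.0, -0.002, -0.001]
force: [0.4, -2.5, -0.3]
finger_gap: -0.001
```

Emit:
{"fn": "servo_tool", "kwargs": {
  "rows": [
    [[0,1,0],0,-1],
    [[0,1.5,0],0,-1]
  ]
}}

```text
t: 13.7
tcp_pos: [0.5759, -0.0917, 0.2026]
tool_rot: [0.029, 1.0, -0.003, -0.001]
force: [-0.8, -5.5, -0.2]
finger_gap: 0.006
```

Run:
```python
from h import *;from station import sense
where(sense())
```

```text
t 13.7 gauge [[ 12.  -66.1]] z 0.2026 F gauge [-0.4 -5.6 -0.2] gap 0.01 tilt [-0.002 -0.006 -1.   ]
```

Emit:
{"fn": "servo_tool", "kwargs": {
  "rows": [
    [[0,1,0],0,-1],
    [[0,1,0],0,-1]
  ]
}}

```text
t: 13.9
tcp_pos: [0.576, -0.0914, 0.2026]
tool_rot: [0.029, 1.0, -0.004, -0.001]
force: [0.1, -5.8, 0.4]
finger_gap: -0.001
```

Emit:
{"fn": "servo_tool", "kwargs": {
  "rows": [
    [[0,-3,0],0,-1],
    [[0,-10,0],0,-1],
    [[0,-15,-30],0,-1],
    [[0,-15,-60],0,-1],
    [[40,-40,-80],0,-1],
    [[90,-60,-80],0,-1],
    [[140,-80,-80],0,-1],
    [[150,-110,-80],0,-1]
  ]
}}

```text
t: 14.7
tcp_pos: [0.4151, -0.1893, 0.2834]
tool_rot: [0.028, 1.0, -0.0, -0.005]
force: [0.3, -0.6, 0.6]
finger_gap: -0.002
```

Emit:
{"fn": "servo_tool", "kwargs": {
  "rows": [
    [[0,-45,-20],0,-1],
    [[0,-90,-40],0,-1],
    [[0,-135,-40],0,-1],
    [[0,-180,-40],0,-1],
    [[0,-220,-40],0,-1],
    [[0,-220,-40],0,-1]
  ]
}}

```text
t: 15.3
tcp_pos: [0.4025, -0.4145, 0.324]
tool_rot: [0.031, 1.0, -0.003, -0.003]
force: [1.1, 0.1, 0.7]
finger_gap: 0.004
```

```bash
python3 look.py;  python3 - <<'E'
from h import *
for n,(a,b,c,e,f) in dict(side=(150,310,210,390,4),top=(165,255,220,385,4.5)).items():
    d=np.load(n+"1.npz");cv2.imwrite(f"pics/{n}6.png",cv2.resize(d["image"][a:b,c:e],None,fx=f,fy=f,interpolation=2))
E
```

```text
t 15.3 gauge [[-141. -399.]] z 0.324 F gauge [1.  0.2 0.7] gap 0.0 tilt [-0. -0. -1.]
side ang -0.1 cen [-23.1  13.7] L,W 407.0 154.0 edge [  53.7 -149.7] [ 53.8 -17.2] 132.47546 heel [ 39.1 217.4] toe [ -15.3 -190. ]
top ang -0.0 cen [ 7.2 87.6] L,W 259.0 93.0 edge [53.8 18.4] [ 53.8 150.9] 132.46489 heel [ 37.3 217.3] toe [  7.8 -42. ]
```

View pics/side6.png

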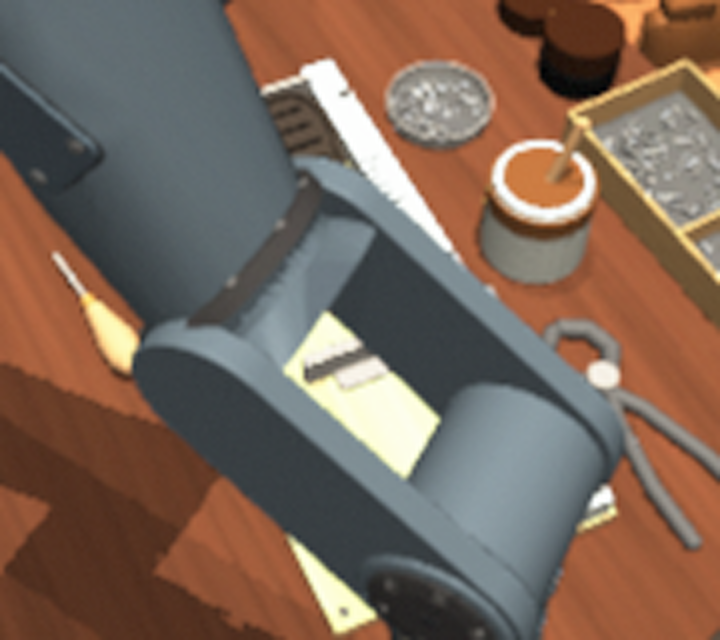

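View pics/top6.png

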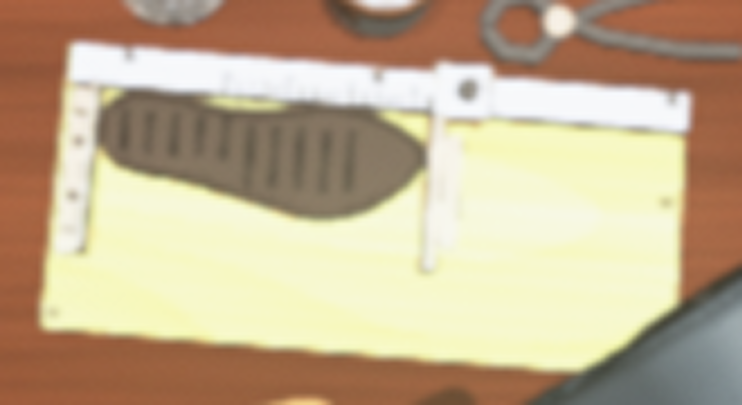

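Run:
```python
from h import *
d=dict(np.load("top1.npz"));f,cx,cy,T=cam(d);im=d["image"].astype(np.float32)
def samp(P):
    c=(P-T[:3,3])@T[:3,:3];return cv2.remap(im,(c[:,0]/c[:,2]*f+cx).astype(np.float32)[None],(c[:,1]/c[:,2]*f+cy).astype(np.float32)[None],1)[0]
xs=np.arange(40,72,2.)
for y in(185,177,170,37,29,21):
    s=samp(np.c_[g2w(np.c_[xs,0*xs+y]),0*xs+.036])
    i=np.argmax(s[:,2]>150);e=xs[i-1]+2*(150-s[i-1,2])/(s[i,2]-s[i-1,2])
    print(y,"edge",round(float(e),1),"R",s[::2,2].round(),"R-B",(s[::2,2]-s[::2,0]).round())
```

```text
185 edge 52.9 R [127. 119. 113. 136. 198. 240. 247. 247.] R-B [34. 33. 30. 18.  0. -4. -3. -3.]
177 edge 52.8 R [124. 120. 111. 138. 199. 240. 246. 247.] R-B [33. 33. 31. 18.  2. -5. -4. -3.]
170 edge 52.1 R [126. 119. 114. 148. 215. 242. 246. 247.] R-B [33. 32. 29. 14. -1. -4. -4. -3.]
37 edge 51.9 R [131. 126. 120. 151. 207. 232. 240. 246.] R-B [34. 33. 28. 15.  1. -4. -5. -3.]
29 edge 51.6 R [132. 125. 120. 154. 216. 238. 242. 245.] R-B [35. 33. 27. 13. -1. -5. -4. -4.]
21 edge 52.5 R [130. 122. 118. 144. 200. 230. 234. 237.] R-B [33. 31. 28. 16.  1. -3. -3. -5.]
```

```bash
python3 -c "
from station import *
sign_off();print(sense()['t'])"
```

```text
the job is handed in; nothing more can be done
the job is handed in; nothing more can be done
```

The outsole is seated on the gauge: its inner side is along the fence, its heel is against the stop and the jaw is touching its toe. I handed the job in at about 15 s of the 64 s allowed.

With the gripper shut, I pushed the sole sideways to the fence, then from the toe to the heel stop. I pressed it against the fence once more, slid the jaw up until it met the toe, and moved the arm clear.

- **Contact forces:** the wrist force rose at each contact, to about 7 N at the fence, 5 N at the heel stop and 6 N at the jaw. In the readings I took, it never passed about 8 N.
- **Top view after withdrawal:** the sole's centre measures (7.2, 87.6) mm on the gauge, against the target of (8, 87.5). No board shows between the sole and the rail at the heel or the ball, and the jaw is at the toe tip. This view resolves only about 3.7 mm per pixel, so gaps of a millimetre or so are ruled out by the contact forces rather than the picture.
- **Checks that fell short:** the arm blocked the final side view, so the end state is confirmed by the top view and the contact forces only. The outline fit also read the sole's length as 259 mm instead of 265, because the heel was cut off at the stop.

In the views I had, the gripper touched only the sole and the jaw. I did not measure the other things on the bench again.

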